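Seat a vice head in its bayonet socket and hold it home

TASK

Take the small steel vice head out of its wooden parking block and fit it in the bayonet socket on the bench: jaws in line with the two slots, push it down against the spring, then turn it a quarter turn clockwise (seen from above) so that the jaws stand square across the slots. Finish while still gripping the head and pressing it fully home, its flange flat on the socket's rim, so that the clamp screw could now be tightened; do not let go. Leave the loose wax puck, charcoal block and flux jar alone.

Things in the scene. Friction and masses are not known exactly. Their poses are not given: they have to be found in the camera images.
- head_grip (a point): Centre of the closed jaws on top of the vice head, a loose upright steel part (250 g, 68 mm tall). The jaws are a flat block 48 mm long (x axis), 20 mm thick (y axis: grip across this), 34 mm high. Below them a round flange 58 mm across, 8 mm thick: its top 17 mm, its underside 25 mm below this point. z points up. Looks the same after a half turn.
- vice_head: The same head; this point is the lower end of its shank, 51 mm below head_grip, same axes. Shank 30 mm across, 26 mm long below the flange, its last 6 mm tapered to 21 mm. Two lugs stick out of it along +x and -x (in line with the jaws' length), to 22 mm from the axis, 7 mm wide, 6 mm high, their tops 12 mm below the flange's underside.
- socket_mouth (a point): Centre of the socket's mouth, on its rim, 50 mm above the bench; z up. A fixed upright steel cylinder 68 mm across on a round foot 104 mm across, clamp screw on its +y side. The two lug slots run along this point's +x and -x. Fully home, the flange lies on the rim and head_grip is 25 mm above this point, jaws along this point's y.
- socket: The socket; origin under its foot, axes as socket_mouth. Bore 34 mm; slots 13 mm wide, reaching 24.5 mm from the axis; edges chamfered 1.5 mm. The slotted plate is 8 mm thick; under it the lugs turn only clockwise from above, by about 95 degrees, to a stop. Turned but not pressed down, the spring lifts the head 4 mm off the rim.
- park_top (a point): Centre of the top of the fixed wooden parking block, 84 x 84 mm and 30 mm high, with a plain round 50 mm hole right through; the head's flange rests on it, its shank and lugs hang in the hole, about 2.5 mm loose.
- plunger (a joint): Spring plunger in the socket's bore: 0 = up (its top 14 mm below the rim), grows as it is pushed down, 0.012 when the head is fully home. About 4 N at 0, 0.58 N more per mm, so 11 N when fully home.
- wax_puck: Loose yellow-brown wax puck, 45 mm across, 16 mm high; origin at its underside. Leave alone.
- charcoal_block: Loose black charcoal block 50 x 75 x 25 mm; origin at its underside. Leave alone.
- flux_jar: Loose brown jar with a dark cap, 50 mm across, 58 mm high; origin at its underside. Leave alone.
Mind the look-alikes: they are no part of the job. Leave any purple look-alike of the vice_head alone.

How it is judged:
On the way, in this order (a step that is already met when the one before it is completed fails the run):
1. the head is lifted clear of its parking block, held by the fingers (z of head_grip in the frame of park_top above 0.06 m and contact force between the fingers and vice_head above 1 N), for 0.1 s.
2. the head is pushed down into the socket, its lugs through the slots (horizontal distance between head_grip and socket_mouth below 0.006 m and z of head_grip in the frame of socket_mouth below 0.0295 m and angle between the x axis of head_grip and the x axis of socket_mouth, either way round below 0.35 rad), for 0.05 s.
At the end, for the whole second after the job is handed in: The head is in the socket, turned until its jaws stand across the slots (within 15 degrees), within 5 mm of the socket's axis, its flange within 2 mm of lying on the rim against the spring, the plunger pressed down by more than 9.5 mm, and the fingers still hold it (horizontal distance between head_grip and socket_mouth below 0.005 m and z of head_grip in the frame of socket_mouth between 0.022 and 0.027 m and angle between the x axis of head_grip and the y axis of socket_mouth, either way round below 0.26 rad and contact force between the fingers and vice_head above 1.5 N and value of joint plunger above 0.0095 m); the arm keeps its last pose, push and grip.
It fails at once if the wax puck is moved by more than 3 cm (distance of wax_puck from where it was at the start of the episode above 0.03 m).
It fails at once if the charcoal block is moved by more than 3 cm (distance of charcoal_block from where it was at the start of the episode above 0.03 m).
It fails at once if the flux jar is moved by more than 3 cm (distance of flux_jar from where it was at the start of the episode above 0.03 m).
It also fails if it takes over 45 s, if anything falls off the work surface, if the arm or the gripper's body presses on something with over 40 N, if the wrist force passes 120 N, or if a joint passes its speed limit or range.

ROBOT

A 7-joint arm with a two-finger parallel gripper is mounted at the origin on a cart in front of the work surface, level with it; the furniture and walls round the work are solid. World frame = base frame: x ahead of the robot, y to its left, z up, the work surface at z = 0. Lengths are in m, angles in rad, forces in N, time in s.
With the tool pointing down it reaches from about 0.425 to 0.875 m from the base axis. Payload 4.7 kg.
Tool frame: the origin (TCP) lies between the finger pads; the fingertips stand 11 mm ahead of it and the grasp point (between the pads) lies 8 mm behind it; z points along the fingers, y is the direction in which the jaws open and shut (so a half turn about z gives the same grasp; the last joint's range is limited). The gripper opens to 87 mm and grips with 3 to 60 N. Pads are 19 mm wide; open, the fingers measure 117 mm over their backs; the gripper's body (75 mm by 190 mm) begins 51 mm behind the grasp point.
Start: joints at [1.267, 0.321, -0.07, 1.45, 0.023, 1.371, -0.057], TCP at [0.203, -0.617, 0.234] pointing down, gripper open.
Joint ranges: [-2.86, 2.86], [-0.3, 2.09], [-1.38, 1.24], [0.06, 2.45], [-1.56, 4.7], [0.09, 2.05], [-2.69, 2.69]. Speed limits (rad/s): [2.57, 2.57, 3.14, 3.14, 3.14, 3.14, 3.14].

INTERFACE

Orientations are given as a rotation vector (axis times angle).
In Python, from bench import ctrl gives the robot as it stands.
- The arm moves only by the tool servo_tool, never from a script. Its argument "series" is a list of rows, each an object with "travel": the shift along the tool's x, y, z in m, a list of three; "angular": the turn, a rotation vector about the tool's x, y, z in rad, a list of three. A call has 1 to 5 rows; each row shifts and turns the commanded pose from where the row before left it, along the tool's axes as they then stand; what a row does not reach is not made up. A row lasts 1/10 s, in which the tool goes at most 50 mm and 8.59 degrees, less where a joint would pass 70% of its speed; a pose out of reach is approached as far as the arm can. A call with a gripper value outside its range is refused whole. "claw" is the finger opening in m, from 0 to 0.087, set as the call begins (left out, the last holds). The fingers move at their own pace and stop on an object; "squeeze" is the grip in N (left out, the last holds). Time passes only in rows, so rows that do not move let the fingers close. It gives the time, the measured TCP pose, the force and the opening at its end, in the units of the state.
- ctrl.get_state(): the state, without advancing time (a new reading comes with each control period).
- ctrl.get_image(name): name is "scene" or "side" or "wrist"; returns the picture (420x560x3 uint8, red, green, blue); there is no depth.
- ctrl.calibration(name): a dict with "fx", "fy", "cx", "cy" (pixels), "rvec" (rotation vector, rad) and "tvec" (3), from world to camera coordinates, as OpenCV has them. Camera axes: x right, y down, z forward; pixel columns grow to the right and rows downward; lengths in m; the calibration is good to about 2 mm. A picture is of the moment at which its call begins: read the wrist's pose just before it. calibration takes no time and is no camera call; for the wrist camera it gives the pose at the moment of the call.
- ctrl.close_job(): hands the job in, once; it reports no verdict.
The state is a dict: "time": time; "joint_positions": joint angles; "qd": joint speeds; "joint_torque": joint torques, N m; "position": TCP position; "tool_rot": TCP orientation; "ft_force": force on the tool from outside, world axes, zero at the start; "torque": the same for the moment, N m; "grip_width": opening from 0.0 (shut) to 1.0 (fully open).
Only numpy, scipy, OpenCV 4.12 (cv2) and the standard library are available. Lean on these libraries where they do the work, as an engineer would, in place of code of your own. Each camera call takes 0.05 s, during which the arm holds its last target.

## Working session

There is one attempt and no reset: what is moved stays moved. The work goes in short steps, Python scripts to look and compute and a tool call to move; the robot and the scene stay as the last step left them, time stands still between calls to the robot, and variables do not carry over. Pictures are saved under pics/ and viewed, and the job is handed in when it is done.

Besides the shell and the picture viewer there is one more tool, called after "Call:" as name([rows], argument=value, ...), one row to a line, values as JSON. servo_tool: Moves the arm, as the interface text tells. Its arguments: {"type":"object","properties":{"series":{"type":"array","items":{"type":"object","properties":{"travel":{"type":"array","items":{"type":"number"}},"angular":{"type":"array","items":{"type":"number"}}}}},"claw":{"type":"number"},"squeeze":{"type":"number"}},"required":["series"]}

```bash
mkdir -p pics
python3 - <<'E'
from bench import ctrl
import cv2
s=ctrl.get_state();print(s)
for n in("scene","side","wrist"):
    c=ctrl.calibration(n);print(n,c)
    cv2.imwrite(f"pics/{n}0.png",ctrl.get_image(n)[:,:,::-1])
E
```

```text
{'time': 0.0, 'joint_positions': array([ 1.2670924 ,  0.32184702, -0.07006746,  1.45166163,  0.02261861,
        1.37077386, -0.05689712]), 'qd': array([ 4.21841512e-04,  4.53096281e-05, -6.33544686e-04, -4.81900361e-04,
       -1.99254422e-03,  3.53941014e-04, -7.99379594e-04]), 'joint_torque': array([-4.50955504e-04, -4.91294968e+01, -4.04618857e-01, -3.12530065e+01,
       -6.41140994e-02,  4.37477406e-02,  2.22870767e-04]), 'position': array([ 0.20288818, -0.6169779 ,  0.23245246]), 'tool_rot': array([-3.10017541e+00, -4.96845055e-01,  6.57583310e-04]), 'ft_force': array([ 0.36059693, -0.84590146,  0.24267221]), 'torque': array([ 0.00626761,  0.03026611, -0.0094576 ]), 'grip_width': 0.9965030393070461}
scene {'fx': 407.1262916854065, 'fy': 407.1262916854065, 'cx': 276.9358266169898, 'cy': 207.42902173905196, 'rvec': array([ 0.69647211, -2.31635975,  1.42480013]), 'tvec': array([0.52184514, 0.15945303, 0.71444674])}
side {'fx': 387.43322516890083, 'fy': 387.43322516890083, 'cx': 285.76169337662884, 'cy': 216.0817260795924, 'rvec': array([ 2.06755052, -0.27667501,  0.14073735]), 'tvec': array([-0.51163286,  0.18643191,  0.68589792])}
wrist {'fx': 342.32551667075444, 'fy': 342.32551667075444, 'cx': 284.40730019919073, 'cy': 207.59047293184003, 'rvec': array([-2.35979638,  1.70710588,  0.23653029]), 'tvec': array([-0.65042272, -0.03314091,  0.39032894])}
```

View pics/scene0.png

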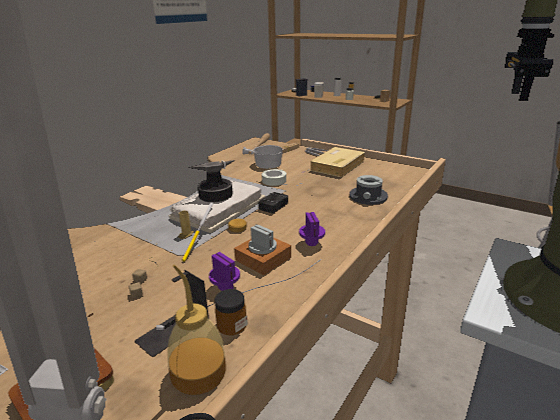

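View pics/side0.png

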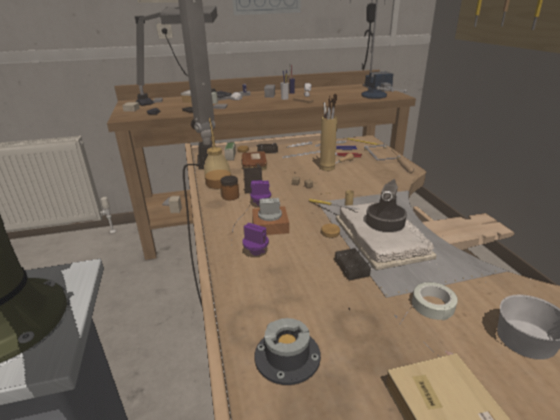

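View pics/wrist0.png

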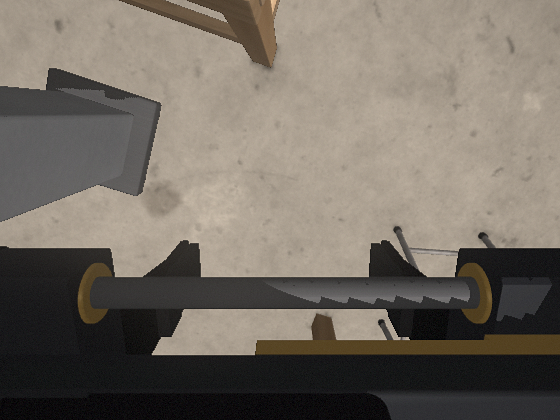

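```bash
cat > h.py <<'E'
import numpy as np, cv2
from bench import ctrl
from scipy.spatial.transform import Rotation as R
def K(c): return np.array([[c['fx'],0,c['cx']],[0,c['fy'],c['cy']],[0,0,1]])
def ray(c,p):
    Rm=cv2.Rodrigues(np.array(c['rvec']))[0]; o=-Rm.T@c['tvec']
    d=Rm.T@np.linalg.inv(K(c))@np.array([p[0],p[1],1.]); return o,d/np.linalg.norm(d)
def plane(c,p,z):
    o,d=ray(c,p); return o+d*(z-o[2])/d[2]
def tri(c1,p1,c2,p2):
    P=[K(c)@np.c_[cv2.Rodrigues(np.array(c['rvec']))[0],c['tvec']] for c in(c1,c2)]
    X=cv2.triangulatePoints(P[0],P[1],np.array(p1,float).reshape(2,1),np.array(p2,float).reshape(2,1)).ravel()
    return X[:3]/X[3]
def proj(c,X):
    return cv2.projectPoints(np.array(X,float).reshape(-1,3),np.array(c['rvec']),np.array(c['tvec']),K(c),None)[0].reshape(-1,2)
E
python3 - <<'E'
from h import *
a=ctrl.calibration("scene");b=ctrl.calibration("side")
for n,c in(("scene",a),("side",b)): print(n,ray(c,(280,210)))
for p,q in(((262,240),(270,208)),((369,183),(287,335))): print(tri(a,p,b,q))
print("scene head z.06",plane(a,(262,240),.06), "side",plane(b,(270,208),.06))
print("sock",plane(a,(369,183),.05), plane(b,(287,335),.05))
s=cv2.imread("pics/side0.png");t=cv2.imread("pics/scene0.png")
A=cv2.resize(s[160:280,200:340],None,fx=4,fy=4,interpolation=cv2.INTER_CUBIC);B=cv2.resize(s[300:400,230:345],None,fx=5,fy=5,interpolation=cv2.INTER_CUBIC)
cv2.imwrite("pics/a.png",A);cv2.imwrite("pics/b.png",B)
cv2.imwrite("pics/c.png",cv2.resize(t[140:350,140:400],None,fx=2.8,fy=2.8,interpolation=cv2.INTER_CUBIC))
E
```

```text
scene (array([0.09901227, 0.75783937, 0.47334746]), array([ 0.50793919, -0.73479854, -0.44952073]))
side (array([ 0.37326161, -0.62189274,  0.49082196]), array([ 0.2022189 ,  0.85587234, -0.47601476]))
[0.53903387 0.19102739 0.04662283]
[ 0.47547371 -0.20766552  0.0413208 ]
scene head z.06 [0.52277943 0.20989179 0.06      ] side [0.5360117  0.16898604 0.06      ]
sock [ 0.46587313 -0.18708397  0.05      ] [ 0.47531287 -0.21479401  0.05      ]
```

View pics/a.png

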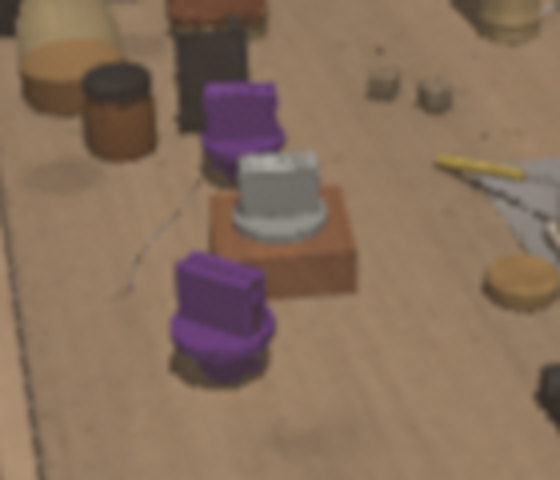

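View pics/b.png

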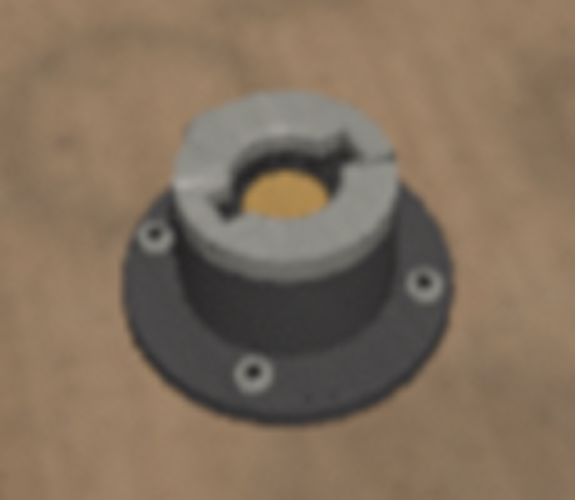

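View pics/c.png

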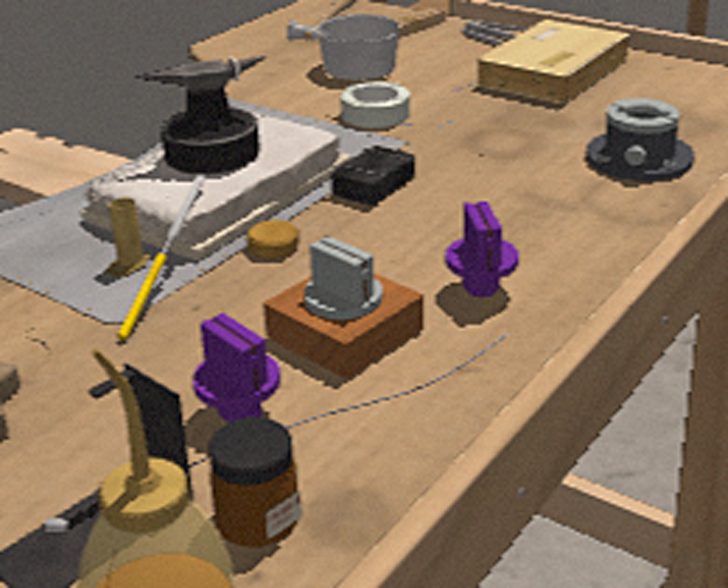

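```bash
cat >> h.py <<'E'
def go(xyz,yaw=None,s=None):
    """remaining travel in present tool axes, and turn about tool z to bring tool y to world heading yaw (mod pi)"""
    s=s or ctrl.get_state(); T=R.from_rotvec(s['tool_rot'])
    d=T.inv().apply(np.array(xyz)-s['position']); print('t',round(s['time'],2),'pos',s['position'].round(4),'travel',d.round(4))
    y=T.apply([0,1,0]); a=np.arctan2(y[1],y[0]); print('toolY heading',round(np.degrees(a),2),'z',T.apply([0,0,1]).round(4),'q7',s['joint_positions'][6].round(3))
    if yaw is not None:
        e=(yaw-a+np.pi/2)%np.pi-np.pi/2; print('turn about tool z',round(-e,4))
E
python3 - <<'E'
from h import *
b=ctrl.calibration("side")
f=lambda u,v,z:plane(b,(230+u/5,300+v/5),z)
p,q=f(217,212,.05),f(352,143,.05);print(p,q,np.degrees(np.arctan2(*(q-p)[1::-1])))
g=lambda u,v,z:plane(b,(200+u/4,160+v/4),z)
p,q=g(242,175,.072),g(320,172,.072);print(p,q,np.degrees(np.arctan2(*(q-p)[1::-1])))
for n,u,v,z in(("purple near",222,265,.06),("purple far",242,95,.06),("jar",118,75,.058),("wax",520,275,.016)): print(n,g(u,v,z))
c=ctrl.calibration("wrist");o,d=ray(c,(280,210));s=ctrl.get_state();T=R.from_rotvec(s['tool_rot'])
print('cam in tool',T.inv().apply(o-s['position']),T.inv().apply(d), 'toolx',T.apply([1,0,0]))
go([.47,-.205,.25])
E
```

```text
[ 0.45235178 -0.22330737  0.05      ] [ 0.49838589 -0.20780663  0.05      ] 18.60955880974252
[0.51472679 0.17386196 0.072     ] [0.55952937 0.16464005 0.072     ] -11.630988600990975
purple near [0.48721422 0.09576324 0.06      ]
purple far [0.54185034 0.31026636 0.06      ]
jar [0.46683632 0.37181557 0.058     ]
wax [0.66568293 0.10866203 0.016     ]
cam in tool [ 0.07336666  0.00138367 -0.15099901] [-0.27592933 -0.01304409  0.96108941] toolx [ 9.49932502e-01  3.12455173e-01 -7.61488003e-05]
t 0.15 pos [ 0.2029 -0.6171  0.2327] travel [ 0.3825 -0.308  -0.0169]
toolY heading -71.79 z [-5.0e-04  1.4e-03 -1.0e+00] q7 -0.057
```

Call:
servo_tool([
  {"travel": [0.034, -0.0306, 0]},
  {"travel": [0.034, -0.0306, 0]},
  {"travel": [0.034, -0.0306, 0]},
  {"travel": [0.034, -0.0306, 0]},
  {"travel": [0.034, -0.0306, 0]},
])

```text
$.series[0]: bad value
```

Call:
servo_tool([
  {"travel": [0.034, -0.0306, 0]},
  {"travel": [0.034, -0.0306, 0]},
  {"travel": [0.034, -0.0306, 0]},
  {"travel": [0.034, -0.0306, 0]},
  {"travel": [0.034, -0.0306, 0.01]},
])

```text
$.series[0]: bad value
```

Call:
servo_tool([
  {"travel": [0, 0, 0]},
  {"travel": [0, 0, 0]},
])

```text
$.series[0]: bad value
```

Run:
```python
from h import *
s=ctrl.get_state();c=ctrl.calibration("wrist");im=ctrl.get_image("wrist");cv2.imwrite("pics/w1.png",im[:,:,::-1])
import pickle;pickle.dump(c,open("w1.pkl","wb"));go([.47,-.205,.2])
print(proj(c,[[.475,-.215,.05]]))
```

```text
t 0.2 pos [ 0.203  -0.6172  0.2329] travel [ 0.3825 -0.308   0.0332]
toolY heading -71.79 z [-4.0e-04  1.1e-03 -1.0e+00] q7 -0.057
[[-143.75515147 -351.89791765]]
```

View pics/w1.png

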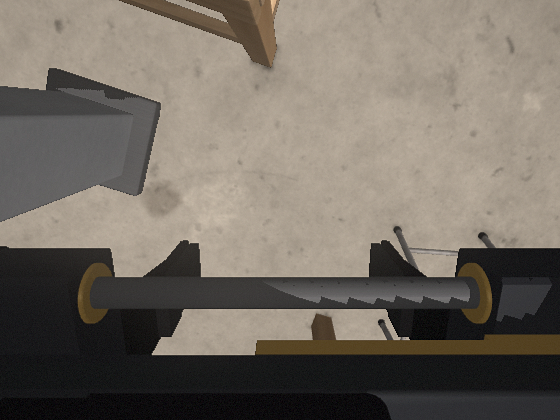

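Both fields are needed in each row; the arm has not moved, and the picture shows only the floor.

Call:
servo_tool([
  {"travel": [0.034, -0.0306, 0], "angular": [0, 0, 0]},
  {"travel": [0.034, -0.0306, 0], "angular": [0, 0, 0]},
  {"travel": [0.034, -0.0306, 0], "angular": [0, 0, 0]},
  {"travel": [0.034, -0.0306, 0], "angular": [0, 0, 0]},
  {"travel": [0.034, -0.0306, 0], "angular": [0, 0, 0]},
])

```text
time: 0.7
position: [0.3174, -0.4172, 0.2335]
tool_rot: [3.102, 0.497, -0.0]
ft_force: [0.6, -0.3, -0.5]
grip_width: 1.003
```

Call:
servo_tool([
  {"travel": [0.034, -0.0306, 0], "angular": [0, 0, 0]},
  {"travel": [0.034, -0.0306, 0], "angular": [0, 0, 0]},
  {"travel": [0.034, -0.0306, 0], "angular": [0, 0, 0]},
  {"travel": [0.034, -0.0306, 0], "angular": [0, 0, 0]},
  {"travel": [0.034, -0.0306, 0.01], "angular": [0, 0, 0]},
])

```text
time: 1.2
position: [0.4318, -0.2192, 0.2248]
tool_rot: [3.1, 0.496, 0.003]
ft_force: [0.8, -0.3, -0.1]
grip_width: 1.0
```

Call:
servo_tool([
  {"travel": [0, 0, 0], "angular": [0, 0, 0]},
  {"travel": [0, 0, 0], "angular": [0, 0, 0]},
])

```text
time: 1.4
position: [0.4306, -0.2195, 0.2233]
tool_rot: [3.101, 0.502, -0.001]
ft_force: [-0.1, 0.0, -0.4]
grip_width: 1.0
```

Run:
```python
from h import *
s=ctrl.get_state();c=ctrl.calibration("wrist");im=ctrl.get_image("wrist");cv2.imwrite("pics/w2.png",im[:,:,::-1])
import pickle;pickle.dump(c,open("w2.pkl","wb"));go([.47,-.205,.2])
print(proj(c,[[.475,-.215,.05]]))
```

```text
t 1.45 pos [ 0.4301 -0.221   0.2235] travel [ 0.043  -0.0027  0.0234]
toolY heading -71.78 z [-6.e-04 -6.e-04 -1.e+00] q7 -0.826
[[293.32886028 144.7950043 ]]
```

View pics/w2.png

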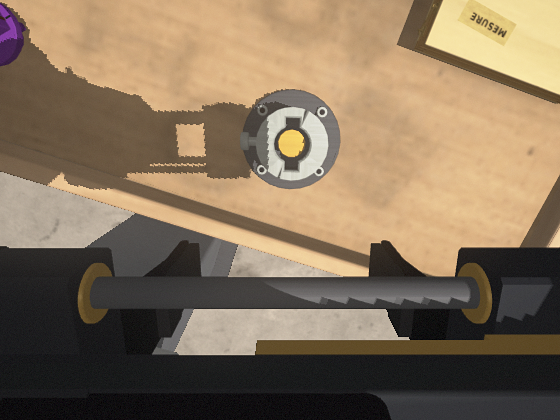

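Call:
servo_tool([
  {"travel": [0, 0, 0.04], "angular": [0, 0, 0]},
  {"travel": [-0.005, 0, 0.04], "angular": [0, 0, 0]},
  {"travel": [0, 0, 0], "angular": [0, 0, 0]},
  {"travel": [0, 0, 0], "angular": [0, 0, 0]},
])

```text
time: 1.85
position: [0.4252, -0.2233, 0.144]
tool_rot: [-3.102, -0.493, 0.001]
ft_force: [-0.2, -1.1, 0.2]
grip_width: 0.999
```

Run:
```python
from h import *
s=ctrl.get_state();c=ctrl.calibration("wrist");im=ctrl.get_image("wrist")[:,:,::-1];cv2.imwrite("pics/w3.png",im)
import pickle;pickle.dump(c,open("w3.pkl","wb"));go([.47,-.205,.2])
p=proj(c,[[.475,-.215,.05]])[0].astype(int);print(p)
u,v=max(p[0]-80,0),max(p[1]-70,0)
cv2.imwrite("pics/w3z.png",cv2.resize(im[v:v+140,u:u+160],None,fx=4,fy=4,interpolation=cv2.INTER_CUBIC));print(u,v)
for n in("w2","w3"):
    I=cv2.imread(f"pics/{n}.png");C=pickle.load(open(n+".pkl","rb"));p=proj(C,[[.475,-.215,.05]])[0].astype(int)
    h=cv2.cvtColor(I,cv2.COLOR_BGR2HSV);m=((h[...,0]>18)&(h[...,0]<32)&(h[...,1]>110)&(h[...,2]>120)).astype(np.uint8)
    k,l,st,ce=cv2.connectedComponentsWithStats(m)
    best=min(range(1,k),key=lambda i:np.hypot(*(ce[i]-p)) if st[i,4]>100 else 1e9);print(n,ce[best],st[best],plane(C,ce[best],.036))
    g=((h[...,1]<45)&(h[...,2]>130)).astype(np.uint8); mm=np.zeros_like(g);cv2.circle(mm,tuple(int(x) for x in ce[best]),60,1,-1);g&=mm
    g=cv2.morphologyEx(g,cv2.MORPH_OPEN,np.ones((3,3),np.uint8))
    cs,_=cv2.findContours(g,cv2.RETR_EXTERNAL,cv2.CHAIN_APPROX_NONE);cs=max(cs,key=cv2.contourArea)
    e=cv2.fitEllipse(cv2.convexHull(cs));print(e,plane(C,e[0],.05))
    k2=cv2.fitEllipse
```

```text
t 1.9 pos [ 0.4264 -0.2234  0.1452] travel [ 0.0472 -0.0039 -0.0547]
toolY heading -71.89 z [ 0.002  -0.0011 -1.    ] q7 -0.844
[293 146]
213 76
w2 [290.87857143 142.68214286] [278 129  27  28 560] [ 0.4750599  -0.21282652  0.036     ]
((294.21697998046875, 144.23675537109375), (68.62490844726562, 76.93257904052734), 167.47174072265625) [ 0.47575028 -0.21562195  0.05      ]
w3 [290.22693267 142.44887781] [274 125  35  36 802] [ 0.47572297 -0.21267805  0.036     ]
((291.9963073730469, 144.93215942382812), (98.42328643798828, 113.38288879394531), 37.89933776855469) [ 0.47553264 -0.21382931  0.05      ]
```

View pics/w3z.png

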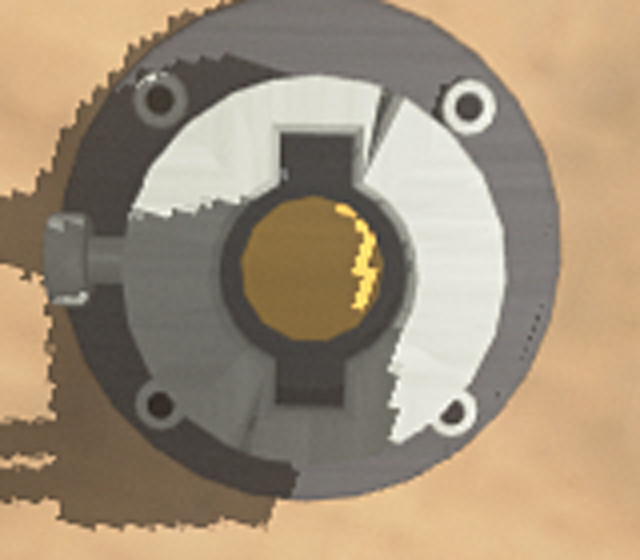

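Run:
```python
from h import *
import pickle;C=pickle.load(open("w3.pkl","rb"))
f=lambda u,v,z=.05:plane(C,(213+(u+.5)/4-.5,76+(v+.5)/4-.5),z)
print(f(314.5,270),f(314.5,267))
p,q=f(310,405),f(319,127);print(p,q,(p+q)/2,np.linalg.norm(q-p),np.degrees(np.arctan2(*(q-p)[1::-1])))
for a,b in(((122,270),(507,270)),((314,75),(314,465))):
    p,q=f(*a),f(*b);print((p+q)/2,np.linalg.norm(q-p))
# screws mean, foot top z ~? 
print(f((158+468+452+160)/4,(100+105+410+405)/4,.012))
for a,b in(((278,140),(278,185)),((360,140),(360,180)),((274,360),(273,400)),((348,360),(346,400))):
    p,q=f(*b),f(*a); print(p,q,np.degrees(np.arctan2(*(q-p)[1::-1])))
go([.54,.19,.2],np.radians(78.4))
```

```text
[ 0.47656454 -0.21293057  0.05      ] [ 0.47705974 -0.21276599  0.05      ]
[ 0.45341407 -0.21976543  0.05      ] [ 0.49978427 -0.20602756  0.05      ] [ 0.47659917 -0.21289649  0.05      ] 0.048362428456172835 16.50272452159849
[ 0.47656332 -0.21292684  0.05      ] 0.06792632930661843
[ 0.47531558 -0.21325257  0.05      ] 0.06797531605299423
[ 0.47618002 -0.21272507  0.012     ]
[ 0.48840961 -0.20231794  0.05      ] [ 0.49555808 -0.19999907  0.05      ] 17.972381018512642
[ 0.49362186 -0.21557533  0.05      ] [ 0.49993625 -0.21341375  0.05      ] 18.89736025396706
[ 0.45220544 -0.21311062  0.05      ] [ 0.45917802 -0.21104512  0.05      ] 16.500950147615296
[ 0.45630698 -0.22567115  0.05      ] [ 0.46330255 -0.22367711  0.05      ] 15.909807999795456
t 1.9 pos [ 0.4264 -0.2234  0.1452] travel [ 0.2365 -0.3576 -0.055 ]
toolY heading -71.89 z [ 0.002  -0.0011 -1.    ] q7 -0.844
turn about tool z 0.5185
```

Call:
servo_tool([
  {"travel": [0.0207, -0.0403, -0.012], "angular": [0, 0, 0]},
  {"travel": [0.0207, -0.0403, -0.012], "angular": [0, 0, 0]},
  {"travel": [0.0207, -0.0403, -0.012], "angular": [0, 0, 0]},
  {"travel": [0.0207, -0.0403, -0.012], "angular": [0, 0, 0]},
  {"travel": [0.0207, -0.0403, -0.007], "angular": [0, 0, 0]},
])

```text
time: 2.4
position: [0.4633, 0.0032, 0.2026]
tool_rot: [3.099, 0.496, 0.01]
ft_force: [1.2, -0.5, 0.0]
grip_width: 0.996
```

Call:
servo_tool([
  {"travel": [0.0207, -0.0403, 0], "angular": [0, 0, 0]},
  {"travel": [0.0207, -0.0403, 0], "angular": [0, 0, 0]},
  {"travel": [0.0207, -0.0403, 0], "angular": [0, 0, 0]},
  {"travel": [0.0207, -0.0403, 0], "angular": [0, 0, 0]},
  {"travel": [0, 0, 0], "angular": [0, 0, 0.13]},
])

```text
time: 2.9
position: [0.4902, 0.1887, 0.2018]
tool_rot: [-3.121, -0.304, -0.008]
ft_force: [0.7, -0.4, -0.8]
grip_width: 0.996
```

Call:
servo_tool([
  {"travel": [0, 0, 0], "angular": [0, 0, 0.13]},
  {"travel": [0, 0, 0], "angular": [0, 0, 0.13]},
  {"travel": [0, 0, 0], "angular": [0, 0, 0.13]},
  {"travel": [0, 0, 0], "angular": [0, 0, 0]},
  {"travel": [0, 0, 0], "angular": [0, 0, 0]},
])

```text
time: 3.4
position: [0.4904, 0.1808, 0.2003]
tool_rot: [-3.125, 0.313, -0.004]
ft_force: [-0.2, 0.1, 0.6]
grip_width: 0.998
```

Run:
```python
from h import *
s=ctrl.get_state();c=ctrl.calibration("wrist");im=ctrl.get_image("wrist")[:,:,::-1];cv2.imwrite("pics/w4.png",im)
import pickle;pickle.dump(c,open("w4.pkl","wb"));go([.54,.18,.2],np.radians(78.4))
print(proj(c,[[.54,.18,.072]]))
```

```text
t 3.45 pos [0.4902 0.1807 0.1999] travel [ 0.049  -0.0092 -0.    ]
toolY heading -101.46 z [ 2.2e-03  1.0e-04 -1.0e+00] q7 -2.253
turn about tool z 0.0025
[[271.72653815 144.91782819]]
```

View pics/w4.png

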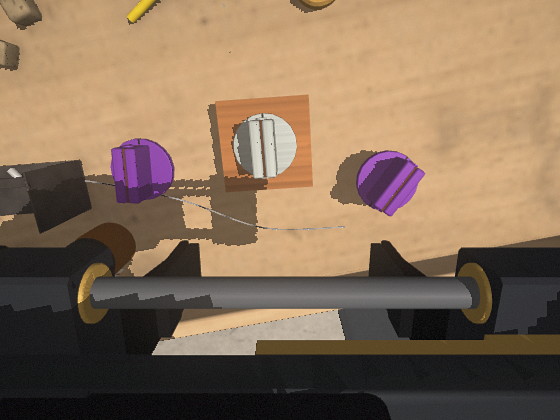

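Run:
```python
import cv2
im=cv2.imread("pics/w4.png");cv2.imwrite("pics/w4z.png",cv2.resize(im[85:195,195:325],None,fx=5,fy=5,interpolation=cv2.INTER_CUBIC))
```

```text
(no output)
```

View pics/w4z.png

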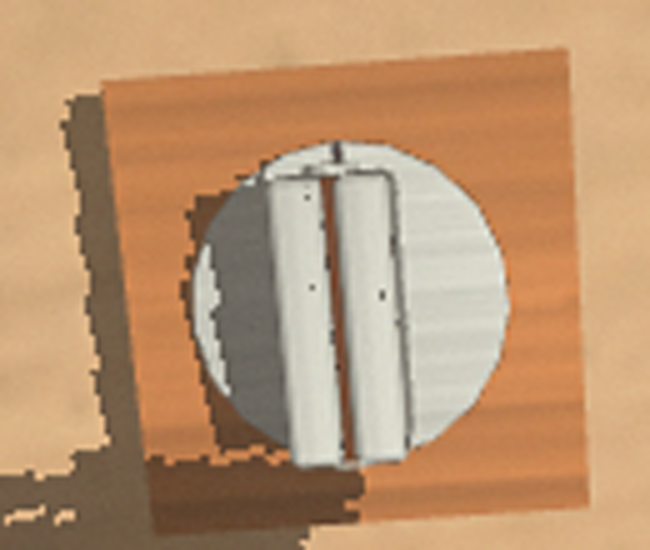

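Run:
```python
from h import *
import pickle;C=pickle.load(open("w4.pkl","rb"))
f=lambda u,v,z:plane(C,(195+(u+.5)/5-.5,85+(v+.5)/5-.5),z)
P=[f(u,v,.072) for u,v in((268,178),(390,174),(408,460),(295,465))]
print(np.mean(P,0),[np.linalg.norm(P[i]-P[i-1]).round(4) for i in range(4)])
p,q=f(348,460,.072),f(329,180,.072);print(p,q,np.degrees(np.arctan2(*(q-p)[1::-1])))
print('flange',f(350,303,.038),np.linalg.norm(f(192,303,.038)-f(508,303,.038)))
for a,b in(((295,465),(268,178)),((408,460),(390,174))):
    d=f(*b,.072)-f(*a,.072);print(np.degrees(np.arctan2(d[1],d[0])))
m=(f(350,303,.038)+np.mean(P,0))/2;h=np.mean([np.arctan2(*(P[0]-P[3])[1::-1]),np.arctan2(*(P[1]-P[2])[1::-1])]);print(m,np.degrees(h))
go([m[0],m[1],.051],h+np.pi/2)
```

```text
[0.53819322 0.18785075 0.072     ] [np.float64(0.0461), np.float64(0.0193), np.float64(0.0458), np.float64(0.0187)]
[0.5159429  0.19146906 0.072     ] [0.56036688 0.18483631 0.072     ] -8.491852730379687
flange [0.53831871 0.18820065 0.038     ] 0.05716327339427935
-7.488102590288951
-8.236019380855259
[0.53825597 0.1880257  0.055     ] -7.862060985572105
t 3.45 pos [0.4902 0.1807 0.1999] travel [ 0.0454 -0.0166  0.149 ]
toolY heading -101.46 z [ 2.2e-03  1.0e-04 -1.0e+00] q7 -2.253
turn about tool z -0.0627
```

Call:
servo_tool([
  {"travel": [0.0227, -0.0083, 0.01], "angular": [0, 0, 0]},
  {"travel": [0.0227, -0.0083, 0.02], "angular": [0, 0, 0]},
  {"travel": [0, 0, 0.03], "angular": [0, 0, -0.06]},
  {"travel": [0, 0, 0.03], "angular": [0, 0, 0]},
  {"travel": [0, 0, 0], "angular": [0, 0, 0]},
], claw=0.05, squeeze=30)

```text
time: 3.95
position: [0.5346, 0.1864, 0.1049]
tool_rot: [3.132, -0.221, -0.011]
ft_force: [-1.4, -0.5, -1.0]
grip_width: 0.643
```

Run:
```python
from h import *
go([.5383,.1881,.051],np.radians(82))
im=ctrl.get_image("wrist")[:,:,::-1];cv2.imwrite("pics/w5.png",im)
```

```text
t 3.95 pos [0.5346 0.1864 0.1049] travel [ 0.0038 -0.0023  0.0539]
toolY heading -98.07 z [-0.0074 -0.0015 -1.    ] q7 -2.3
turn about tool z -0.0013
```

View pics/w5.png

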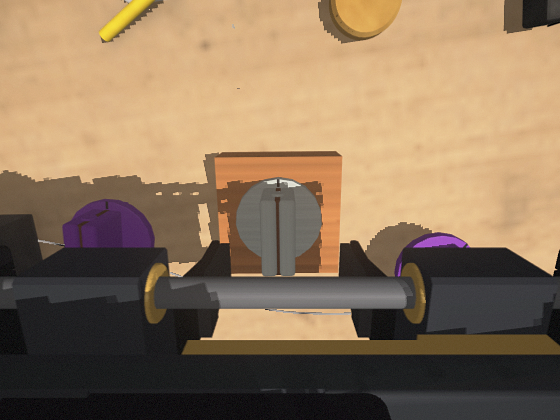

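Call:
servo_tool([
  {"travel": [0, 0, 0], "angular": [0, 0, 0]},
  {"travel": [0, 0, 0], "angular": [0, 0, 0]},
])

```text
time: 4.2
position: [0.5384, 0.1883, 0.1107]
tool_rot: [-3.133, 0.223, -0.005]
ft_force: [-0.5, -0.9, 0.4]
grip_width: 0.577
```

Run:
```python
from h import *
go([.5383,.1881,.051],np.radians(82))
```

```text
t 4.2 pos [0.5384 0.1883 0.1107] travel [-0.0003  0.0003  0.0597]
toolY heading -98.13 z [ 3.4e-03  6.0e-04 -1.0e+00] q7 -2.301
turn about tool z -0.0023
```

Call:
servo_tool([
  {"travel": [0, 0, 0.025], "angular": [0, 0, 0]},
  {"travel": [0, 0, 0.02], "angular": [0, 0, 0]},
  {"travel": [0, 0, 0.014], "angular": [0, 0, 0]},
  {"travel": [0, 0, 0], "angular": [0, 0, 0]},
  {"travel": [0, 0, 0], "angular": [0, 0, 0]},
])

```text
time: 4.7
position: [0.5379, 0.1881, 0.0504]
tool_rot: [-3.133, 0.223, -0.003]
ft_force: [0.2, 0.0, -0.6]
grip_width: 0.576
```

Call:
servo_tool([
  {"travel": [0, 0, 0], "angular": [0, 0, 0]},
  {"travel": [0, 0, 0], "angular": [0, 0, 0]},
  {"travel": [0, 0, 0], "angular": [0, 0, 0]},
  {"travel": [0, 0, 0], "angular": [0, 0, 0]},
  {"travel": [0, 0, 0], "angular": [0, 0, 0]},
], claw=0, squeeze=40)

```text
time: 5.2
position: [0.5372, 0.188, 0.0496]
tool_rot: [-3.133, 0.223, -0.0]
ft_force: [-0.2, 0.8, 0.2]
grip_width: 0.224
```

Run:
```python
from h import *
go([.5383,.1881,.0515],np.radians(82));print(ctrl.get_state()['grip_width']*.087,ctrl.get_state()['ft_force'])
```

```text
t 5.2 pos [0.5372 0.188  0.0496] travel [ 0.0011 -0.0002 -0.0019]
toolY heading -98.14 z [ 2.e-04  4.e-04 -1.e+00] q7 -2.349
turn about tool z -0.0025
0.01948401943477025 [-0.15301296  0.84750271  0.21814059]
```

Call:
servo_tool([
  {"travel": [0, 0, -0.01], "angular": [0, 0, 0]},
  {"travel": [0, 0, -0.03], "angular": [0, 0, 0]},
  {"travel": [0, 0, -0.04], "angular": [0, 0, 0]},
  {"travel": [0, 0, -0.03], "angular": [0, 0, 0]},
  {"travel": [0, 0, 0], "angular": [0, 0, 0]},
])

```text
time: 5.7
position: [0.5397, 0.1892, 0.1645]
tool_rot: [-3.131, 0.223, -0.012]
ft_force: [0.5, 0.8, -1.7]
grip_width: 0.228
```

Call:
servo_tool([
  {"travel": [0, 0, 0], "angular": [0, 0, 0]},
  {"travel": [0, 0, 0], "angular": [0, 0, 0]},
])

```text
time: 5.9
position: [0.5359, 0.187, 0.1579]
tool_rot: [3.132, -0.223, -0.005]
ft_force: [-0.2, -0.5, -2.9]
grip_width: 0.227
```

Run:
```python
from h import *
go([.4763,-.2129,.16],np.radians(107));s=ctrl.get_state();print(s['grip_width']*.087,s['ft_force'])
for n in("wrist","side","scene"):
    im=ctrl.get_image(n)[:,:,::-1];cv2.imwrite(f"pics/l_{n}.png",im)
a=cv2.imread("pics/l_side.png")[120:280,180:340];b=cv2.imread("pics/l_scene.png")[150:310,180:340]
cv2.imwrite("pics/l2.png",np.hstack([cv2.resize(x,None,fx=2.5,fy=2.5,interpolation=cv2.INTER_CUBIC) for x in(a,b)]))
```

```text
t 5.9 pos [0.5359 0.187  0.1579] travel [-0.0024  0.4044 -0.0015]
toolY heading -98.15 z [-0.003  -0.0012 -1.    ] q7 -2.268
turn about tool z -0.4389
0.01973777301752259 [-0.16144541 -0.49362843 -2.90479607]
```

View pics/l_wrist.png

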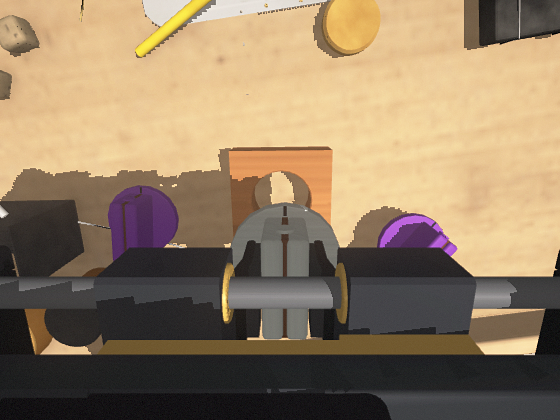

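View pics/l2.png

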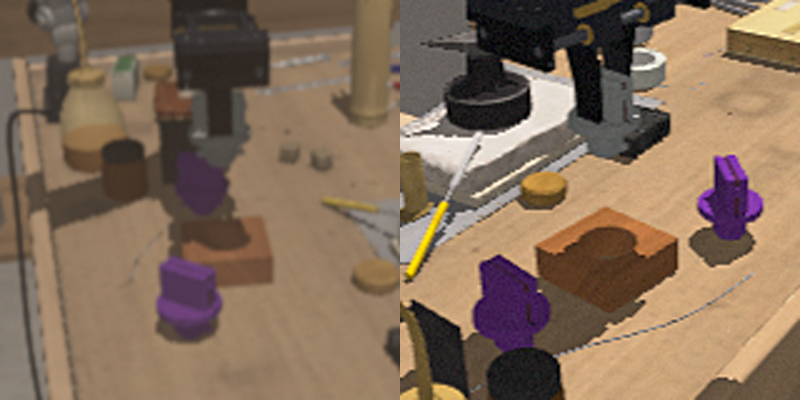

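Run:
```python
from h import *
s=ctrl.get_state();T=R.from_rotvec(s['tool_rot']);c=ctrl.calibration("wrist");print(s['position'])
pt=lambda x,y,z:s['position']+T.apply([x,y,z])
for n,p in(("far top",(.024,0,-.0225)),("near top",(-.024,0,-.0225)),("flange far",(.029,0,.0115)),("far L",(.024,-.01,-.0225)),("far R",(.024,.01,-.0225))): print(n,proj(c,pt(*p)))
im=cv2.imread("pics/l_wrist.png");cv2.imwrite("pics/lz.png",cv2.resize(im[190:350,220:350],None,fx=4,fy=3.6,interpolation=cv2.INTER_CUBIC))
```

```text
[0.53611443 0.18734005 0.15788477]
far top [[281.30157249 241.39932716]]
near top [[281.5477214  343.89328107]]
flange far [[281.85776905 206.76137522]]
far L [[256.35648106 241.39802231]]
far R [[306.24525649 241.40063193]]
```

View pics/lz.png

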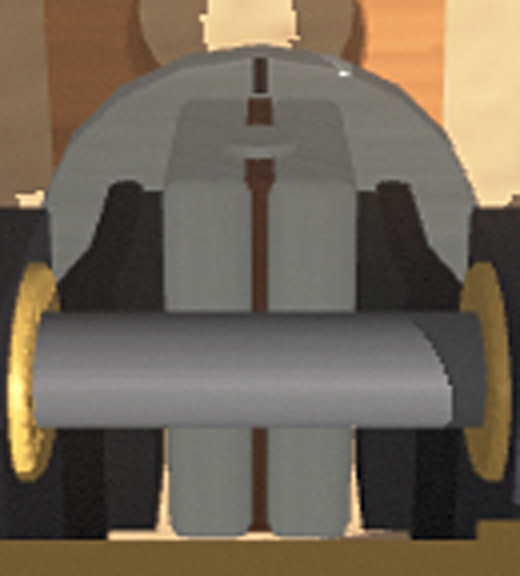

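Call:
servo_tool([
  {"travel": [0, 0.03, 0], "angular": [0, 0, 0]},
  {"travel": [0, 0.042, 0], "angular": [0, 0, 0]},
  {"travel": [0, 0.042, 0], "angular": [0, 0, 0]},
  {"travel": [0, 0.042, 0], "angular": [0, 0, 0]},
  {"travel": [0, 0.042, 0], "angular": [0, 0, 0]},
])

```text
time: 6.55
position: [0.5081, -0.0098, 0.1588]
tool_rot: [-3.134, 0.223, 0.002]
ft_force: [0.4, -1.0, -2.3]
grip_width: 0.227
```

Call:
servo_tool([
  {"travel": [0, 0.042, 0], "angular": [0, 0, 0]},
  {"travel": [0, 0.042, 0], "angular": [0, 0, 0]},
  {"travel": [0, 0.042, 0], "angular": [0, 0, 0]},
  {"travel": [0, 0.042, 0], "angular": [0, 0, 0]},
  {"travel": [0, 0.038, 0], "angular": [0, 0, 0]},
])

```text
time: 7.05
position: [0.4788, -0.2141, 0.1587]
tool_rot: [-3.133, 0.224, 0.002]
ft_force: [-0.3, -0.7, -2.1]
grip_width: 0.225
```

Call:
servo_tool([
  {"travel": [0, 0, 0], "angular": [0, 0, -0.11]},
  {"travel": [0, 0, 0], "angular": [0, 0, -0.11]},
  {"travel": [0, 0, 0], "angular": [0, 0, -0.11]},
  {"travel": [0, 0, 0], "angular": [0, 0, -0.109]},
  {"travel": [0, 0, 0], "angular": [0, 0, 0]},
])

```text
time: 7.55
position: [0.4794, -0.2118, 0.1586]
tool_rot: [-3.106, -0.465, 0.002]
ft_force: [0.3, 0.0, -2.5]
grip_width: 0.23
```

Call:
servo_tool([
  {"travel": [0, 0, 0], "angular": [0, 0, 0]},
  {"travel": [0, 0, 0], "angular": [0, 0, 0]},
])

```text
time: 7.75
position: [0.4797, -0.212, 0.1592]
tool_rot: [-3.107, -0.462, 0.001]
ft_force: [0.4, 0.0, -1.8]
grip_width: 0.228
```

Run:
```python
from h import *
go([.4757,-.2125,.11],np.radians(107));s=ctrl.get_state();print(s['grip_width']*.087,s['ft_force'])
```

```text
t 7.75 pos [ 0.4797 -0.212   0.1592] travel [-0.004  -0.0007  0.0492]
toolY heading -73.09 z [-5.e-04  2.e-04 -1.e+00] q7 -0.98
turn about tool z -0.0015
0.019842153862949685 [ 0.41360865  0.04333497 -1.82976854]
```

Call:
servo_tool([
  {"travel": [-0.004, -0.0007, 0.02], "angular": [0, 0, 0]},
  {"travel": [0, 0, 0.025], "angular": [0, 0, 0]},
  {"travel": [0, 0, 0.012], "angular": [0, 0, 0]},
  {"travel": [0, 0, 0], "angular": [0, 0, 0]},
  {"travel": [0, 0, 0], "angular": [0, 0, 0]},
])

```text
time: 8.25
position: [0.4764, -0.2127, 0.1031]
tool_rot: [3.107, 0.464, 0.001]
ft_force: [0.7, 0.2, -1.9]
grip_width: 0.229
```

Run:
```python
from h import *
go([.4757,-.2125,.08],np.radians(107));s=ctrl.get_state();print(s['ft_force'])
for n in("wrist","side","scene"):
    im=ctrl.get_image(n)[:,:,::-1];cv2.imwrite(f"pics/m_{n}.png",im)
a=cv2.imread("pics/m_side.png")[260:385,230:345];b=cv2.imread("pics/m_scene.png")[120:220,310:430]
cv2.imwrite("pics/m1.png",cv2.resize(a,None,fx=4.8,fy=4.8,interpolation=cv2.INTER_CUBIC))
cv2.imwrite("pics/m2.png",cv2.resize(b,None,fx=6,fy=6,interpolation=cv2.INTER_CUBIC))
```

```text
t 8.25 pos [ 0.4764 -0.2127  0.1031] travel [-0.0006 -0.0004  0.0231]
toolY heading -73.01 z [ 6.e-04 -1.e-04 -1.e+00] q7 -1.005
turn about tool z -0.0001
[ 0.66337831  0.18273657 -1.87887067]
```

View pics/m1.png

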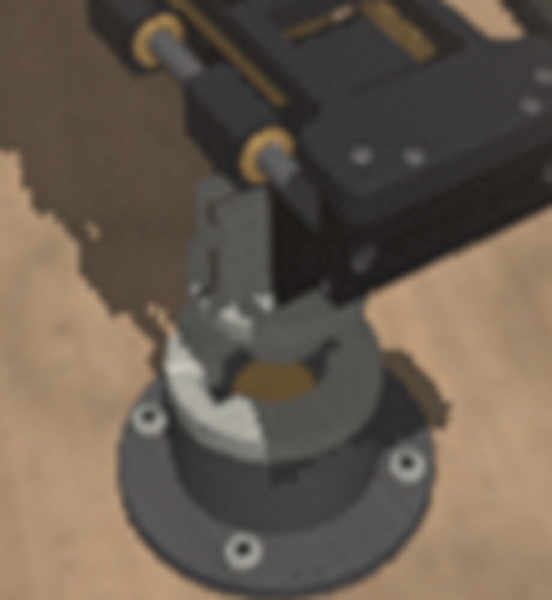

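View pics/m2.png

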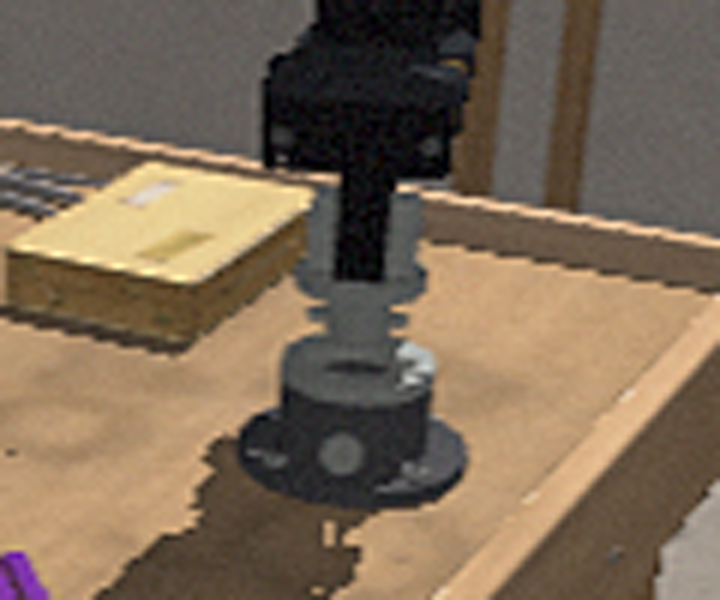

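View pics/m_wrist.png

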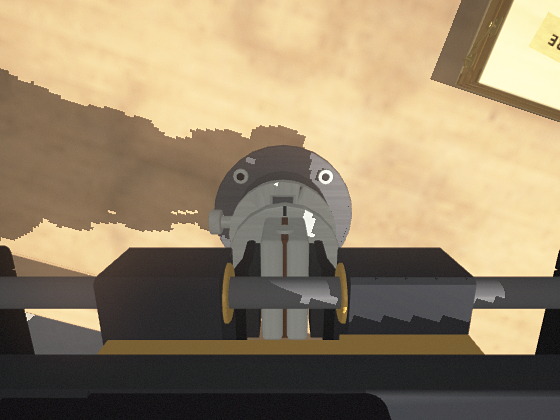

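Call:
servo_tool([
  {"travel": [0, 0, 0.005], "angular": [0, 0, 0]},
  {"travel": [0, 0, 0.005], "angular": [0, 0, 0]},
  {"travel": [0, 0, 0.004], "angular": [0, 0, 0]},
  {"travel": [0, 0, 0], "angular": [0, 0, 0]},
], squeeze=60)

```text
time: 8.8
position: [0.4752, -0.2124, 0.0877]
tool_rot: [-3.106, -0.464, 0.002]
ft_force: [0.3, 0.5, -2.6]
grip_width: 0.222
```

Call:
servo_tool([
  {"travel": [0, 0, 0.003], "angular": [0, 0, 0]},
  {"travel": [0, 0, 0.003], "angular": [0, 0, 0]},
  {"travel": [0, 0, 0], "angular": [0, 0, 0]},
])

```text
time: 9.1
position: [0.4755, -0.2125, 0.0821]
tool_rot: [-3.107, -0.465, 0.001]
ft_force: [-0.2, 0.5, -2.4]
grip_width: 0.228
```

Call:
servo_tool([
  {"travel": [0, 0, 0.003], "angular": [0, 0, 0]},
  {"travel": [0, 0, 0.003], "angular": [0, 0, 0]},
  {"travel": [0, 0, 0.003], "angular": [0, 0, 0]},
  {"travel": [0, 0, 0], "angular": [0, 0, 0]},
])

```text
time: 9.5
position: [0.476, -0.2127, 0.0738]
tool_rot: [3.107, 0.465, 0.0]
ft_force: [-2.5, 1.4, 5.6]
grip_width: 0.227
```

Call:
servo_tool([
  {"travel": [0, 0, 0.002], "angular": [0, 0, 0]},
  {"travel": [0, 0, 0.002], "angular": [0, 0, 0]},
  {"travel": [0, 0, 0], "angular": [0, 0, 0]},
  {"travel": [0, 0, 0], "angular": [0, 0, 0]},
])

```text
time: 9.9
position: [0.4761, -0.2127, 0.0703]
tool_rot: [3.107, 0.464, 0.0]
ft_force: [-3.5, 2.0, 8.1]
grip_width: 0.227
```

Call:
servo_tool([
  {"travel": [0, 0, 0.0015], "angular": [0, 0, 0]},
  {"travel": [0, 0, 0.001], "angular": [0, 0, 0]},
  {"travel": [0, 0, 0], "angular": [0, 0, 0]},
  {"travel": [0, 0, 0], "angular": [0, 0, 0]},
])

```text
time: 10.3
position: [0.4761, -0.2127, 0.0695]
tool_rot: [3.106, 0.464, -0.001]
ft_force: [-7.7, 2.3, 19.5]
grip_width: 0.227
```

Run:
```python
from h import *
go([.4757,-.2125,.0696],np.radians(107));s=ctrl.get_state();print(s['ft_force'],s['torque'])
for n in("wrist","side","scene"):
    im=ctrl.get_image(n)[:,:,::-1];cv2.imwrite(f"pics/n_{n}.png",im)
a=cv2.imread("pics/n_side.png")[270:395,230:345];b=cv2.imread("pics/n_scene.png")[130:230,310:430]
cv2.imwrite("pics/n1.png",np.hstack([cv2.resize(x,(400,400),interpolation=cv2.INTER_CUBIC) for x in(a,b)]))
```

```text
t 10.3 pos [ 0.4761 -0.2127  0.0695] travel [-0.0003 -0.0003 -0.0001]
toolY heading -73.0 z [-6.0e-04 -1.2e-03 -1.0e+00] q7 -1.031
turn about tool z 0.0
[-7.70535518  2.2794483  19.4552789 ] [ 0.82276358  1.80980368 -0.01431746]
```

View pics/n1.png

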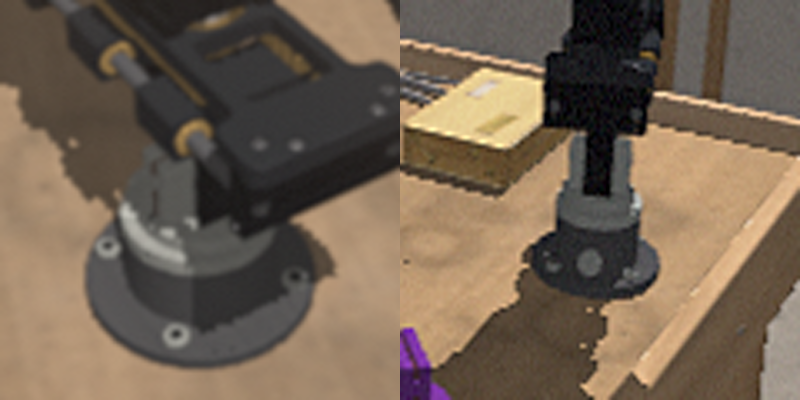

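Call:
servo_tool([
  {"travel": [-0.0005, 0, -0.0005], "angular": [0, 0, 0]},
  {"travel": [0, 0, 0], "angular": [0, 0, 0.1]},
  {"travel": [0, 0, 0], "angular": [0, 0, 0.1]},
  {"travel": [0, 0, 0], "angular": [0, 0, 0]},
])

```text
time: 10.85
position: [0.4764, -0.2125, 0.0695]
tool_rot: [3.137, 0.149, 0.002]
ft_force: [-4.1, 2.9, 14.1]
grip_width: 0.227
```

Run:
```python
from h import *
go([.4757,-.2125,.0696],np.radians(17));s=ctrl.get_state();print(s['ft_force'],s['torque'])
```

```text
t 10.85 pos [ 0.4764 -0.2125  0.0695] travel [-0.0007 -0.0001 -0.0001]
toolY heading -84.56 z [ 1.4e-03 -8.0e-04 -1.0e+00] q7 -1.225
turn about tool z 1.369
[-4.12959327  2.92535991 14.05171216] [ 0.84381973  0.99597788 -0.06834645]
```

Call:
servo_tool([
  {"travel": [0, 0, 0], "angular": [0, 0, 0.125]},
  {"travel": [0, 0, 0], "angular": [0, 0, 0.125]},
  {"travel": [0, 0, 0], "angular": [0, 0, 0.125]},
  {"travel": [0, 0, 0], "angular": [0, 0, 0.125]},
  {"travel": [0, 0, 0], "angular": [0, 0, 0.125]},
])

```text
time: 11.35
position: [0.4766, -0.212, 0.0696]
tool_rot: [-3.031, 0.826, -0.003]
ft_force: [-3.2, 5.6, 14.3]
grip_width: 0.223
```

Call:
servo_tool([
  {"travel": [0, 0, 0], "angular": [0, 0, 0.125]},
  {"travel": [0, 0, 0], "angular": [0, 0, 0.125]},
  {"travel": [0, 0, 0], "angular": [0, 0, 0.125]},
  {"travel": [0, 0, 0], "angular": [0, 0, 0.125]},
  {"travel": [0, 0, 0], "angular": [0, 0, 0]},
])

```text
time: 11.85
position: [0.4767, -0.2117, 0.0695]
tool_rot: [-2.733, 1.547, -0.002]
ft_force: [-3.9, 4.9, 14.0]
grip_width: 0.225
```

Run:
```python
from h import *
go([.4757,-.2125,.0696],np.radians(17));s=ctrl.get_state();print(s['ft_force'],s['torque'])
```

```text
t 11.85 pos [ 0.4767 -0.2117  0.0695] travel [ 0.0002  0.0013 -0.0001]
toolY heading -149.01 z [ 1.8e-03  3.0e-04 -1.0e+00] q7 -2.317
turn about tool z 0.2441
[-3.89815247  4.93412619 14.0315761 ] [ 1.08903875  0.95265453 -0.12642034]
```

Call:
servo_tool([
  {"travel": [0, 0, 0], "angular": [0, 0, 0.1]},
  {"travel": [0, 0, 0], "angular": [0, 0, 0.1]},
  {"travel": [0, 0, 0.0003], "angular": [0, 0, 0.04]},
  {"travel": [0, 0, 0], "angular": [0, 0, 0]},
  {"travel": [0, 0, 0], "angular": [0, 0, 0]},
])

```text
time: 12.35
position: [0.4768, -0.2117, 0.0695]
tool_rot: [-2.531, 1.859, -0.002]
ft_force: [-5.5, 4.5, 15.0]
grip_width: 0.223
```

Run:
```python
from h import *
go([.4757,-.2125,.0696],np.radians(17));s=ctrl.get_state();print(s['ft_force'],s['torque'],s['grip_width']*.087)
for n in("wrist","side","scene"):
    im=ctrl.get_image(n)[:,:,::-1];cv2.imwrite(f"pics/o_{n}.png",im)
a=cv2.imread("pics/o_side.png")[270:395,230:345];b=cv2.imread("pics/o_scene.png")[130:230,310:430]
cv2.imwrite("pics/o1.png",np.hstack([cv2.resize(x,(400,400),interpolation=cv2.INTER_CUBIC) for x in(a,b)]))
```

```text
t 12.35 pos [ 0.4768 -0.2117  0.0695] travel [ 0.0004  0.0013 -0.0001]
toolY heading -162.6 z [ 1.9e-03  1.0e-04 -1.0e+00] q7 -2.548
turn about tool z 0.007
[-5.51824023  4.45288507 15.04713788] [ 1.20788782  0.97931247 -0.03602221] 0.019426878013065103
```

View pics/o1.png

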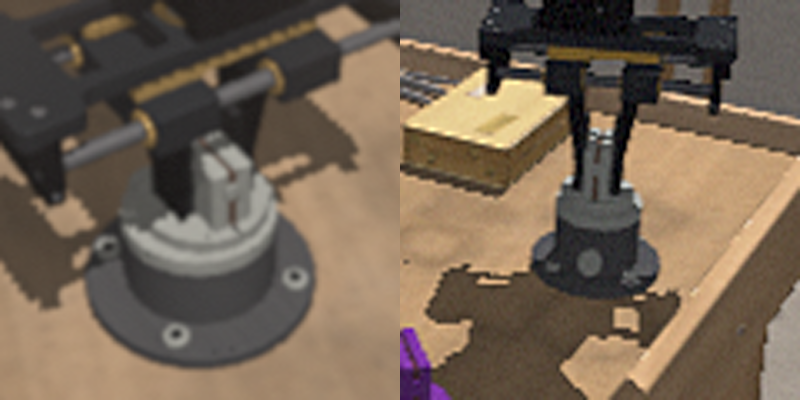

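View pics/o_wrist.png

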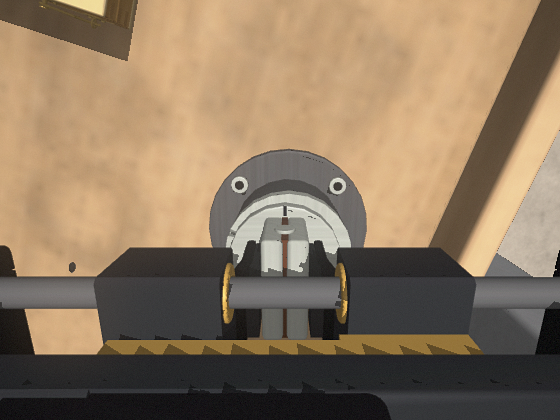

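Call:
servo_tool([
  {"travel": [0, 0, 0], "angular": [0, 0, 0]},
  {"travel": [0, 0, 0], "angular": [0, 0, 0]},
  {"travel": [0, 0, 0], "angular": [0, 0, 0]},
  {"travel": [0, 0, 0], "angular": [0, 0, 0]},
  {"travel": [0, 0, 0], "angular": [0, 0, 0]},
])

```text
time: 13.0
position: [0.4768, -0.2117, 0.0695]
tool_rot: [-2.531, 1.859, -0.002]
ft_force: [-4.1, 4.9, 15.1]
grip_width: 0.226
```

Run:
```python
from h import *
go([.4757,-.2125,.0696],np.radians(17));s=ctrl.get_state();print(s['ft_force'],s['grip_width']*.087)
if s['ft_force'][2]>11 and abs(s['position'][2]-.0695)<.001: ctrl.close_job();print("closed")
```

```text
t 13.0 pos [ 0.4768 -0.2117  0.0695] travel [ 0.0004  0.0013 -0.0001]
toolY heading -162.6 z [ 1.9e-03  2.0e-04 -1.0e+00] q7 -2.548
turn about tool z 0.007
[-4.11443456  4.8717977  15.05156398] 0.01966782766143592
the job is handed in; nothing more can be done
closed
```

The vice head is in the bayonet socket, pressed fully home, turned a quarter turn clockwise and still gripped. I handed the job in at 13.0 s; no verdict is reported.

**How it went:** I took the head from the parking block, lowered it lugs-through-slots, pressed until the flange met the rim and turned it. The wax puck, charcoal block, flux jar and purple look-alikes were not touched.

**Last checks:**
- **Press:** the TCP stayed at z = 0.0695 m through the turn and the final hold. The wrist read about 15 N upward on top of the roughly 2.5 N it reads for the held head, against about 11 N for the spring.
- **Grip:** the opening was about 19.7 mm on the 20 mm jaws, with 60 N set.
- **Angle:** about 0.4° off square to the measured slot line, which I trust to about 1–2°.
- **Position:** within about 1.4 mm of my aim point over the socket. The side and scene pictures show the flange flat on the rim and the jaws in line with the clamp screw.

**What disagreed:**
- The wrist camera placed the gripped head about 1.5 mm off the finger centre. I took this as calibration error and aligned the head using the scene and side views instead.
- A sideways force of about 6 N remained at the end.
- My first three move calls were refused for a missing "angular" field. The arm did not move.

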